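# Mount the aperture unit on the detector stand and click in its largest opening

### The job

Mount the loose aperture unit on the detector stand: set its plate gently down over both locating dowels, round hole on the thick dowel and slot on the thin one, until it lies flush on both pads. Then turn its wheel by the knob until the largest opening has clicked in over the sensor, leaving the plate fully seated. Leave the other things on the table where they are.

Things in the scene. Friction and masses are not known exactly. Their poses are not given: they have to be found in the camera images.
- stand: Detector stand, fixed: aluminium base 140x58x8 mm (x, y, z) with two aluminium pads, 22x50 mm, centred at x = -45 and +45 mm, tops 26 mm above the table, and a black sensor head, 41 mm diameter, top at 23 mm, centred at x = -6 mm between them. A steel dowel stands on each pad. Origin: centre of the underside; x from thick to thin dowel, within 0.3 rad of world x; z up.
- dowel_thick (a point): Foot of the thick steel dowel (10 mm diameter) where it leaves its pad, 26 mm above the table, at x = -44 mm, y = 0 of the stand. The dowel is 14 mm tall; its top 5 mm taper to half the diameter. Axes as the stand's.
- dowel_thin (a point): Foot of the thin steel dowel (6 mm diameter) where it leaves its pad, 26 mm above the table, at x = +44 mm, y = 0 of the stand. The dowel is 14 mm tall; its top 5 mm taper to half the diameter. Axes as the stand's.
- aperture_unit: Aperture unit, loose, lying flat on the table: dark plate 112x58x8 mm (x, y, z), in all 0.3 to 0.5 kg, with finger tabs on its long sides and a six-lobed wheel with a hexagonal knob on top, highest point 38 mm above the underside. Origin: centre of the plate's underside; x from the round hole to the slot, y across, z up; its axes are parallel to the stand's when mounted. It starts within 0.35 rad of world x.
- unit_grip (a point): Where to grasp the aperture unit: midway between its two finger tabs, 11 mm above its underside, 3 mm from the plate's centre in +x, within 4 mm of the centre of mass in x, y. The tabs are upright aluminium plates on the long sides, 26 mm long in x, from the underside up to 22 mm, 66 mm over their outer faces: fingers close along the unit's y. Axes as the unit's.
- hole_round (a point): Centre of the round locating hole at the plate's underside: 11.2 mm diameter, through the 8 mm plate, for the thick dowel; at x = -44 mm, y = 0 of the unit. Coincides with dowel_thick when seated. Axes as the unit's.
- hole_slot (a point): Centre of the slotted locating hole at the plate's underside: 9.2 mm long in x, 7.2 mm wide in y, through the plate, for the thin dowel; at x = +44 mm, y = 0 of the unit. Coincides with dowel_thin when seated. Axes as the unit's.
- knob_grip (a point): On the wheel's axis, 34 mm above the unit's underside, x = +11 mm. Black hexagonal knob, 18 mm across flats, from 17 to 38 mm above the underside; the tabs (22 mm) are the highest things round it, so fingertips 24 to 28 mm above the underside clear all and hold 10 mm of knob. At every click one pair of flats faces the unit's +y and -y, the others 60 degrees either side. Axes as the unit's.
- wheel (a joint): Turn of the aluminium wheel (52 mm across, six lobes) in rad, growing counter-clockwise from above. It clicks every 1.047 rad (60 degrees): about 0.07 N m to leave a click, then it pulls itself into the next. Stops at -0.3 and 5.55. Opening in use (nearest the round hole, over the sensor) at 0: none, solid lobe; 1.047: 4 mm; 2.094: 6; 3.142: 8; 4.189: 10; 5.236: 12, the largest. Starts at 2.094 or 3.142, rarely between.
- objective_mid (a point): Bystander, loose: steel microscope objective standing upright, 36 mm diameter, 62 mm high; point on its axis or middle, 15 mm above the table.
- oil_bottle_mid (a point): Bystander, loose: small amber bottle, 28 mm diameter, 66 mm high; point on its axis or middle, 15 mm above the table.
- filter_cube_mid (a point): Bystander, loose: black filter cube, 41x38x43 mm; point on its axis or middle, 15 mm above the table.
- clamp_mid (a point): Bystander, loose: black slotted clamping fork, 25x64x15 mm; point on its axis or middle, 15 mm above the table.
- lens_tube_mid (a point): Bystander, loose: black lens tube ring, 31 mm diameter, 18 mm high; point on its axis or middle, 15 mm above the table.
- screws_mid (a point): Bystander, loose: pale round tub of screws, 60 mm diameter, 34 mm high; point on its axis or middle, 15 mm above the table.
- driver_mid (a point): Bystander, loose: long hex driver lying down, 26x215x26 mm; point on its axis or middle, 15 mm above the table.
- post_mid (a point): Bystander, loose: short steel optical post standing upright, 13 mm diameter, 50 mm high; point on its axis or middle, 15 mm above the table.

How it is judged:
By the outcome, as a careful person would: the job done as asked, in the order asked, and still so for the second after the job is handed in, with the robot touching nothing.
It also fails if it takes over 64 s, if anything falls off the work surface, if the arm or the gripper's body presses on something with over 40 N, if the wrist force passes 120 N, or if a joint passes its speed limit or range.

### The arm

A 6-joint arm with a two-finger parallel gripper is mounted at the origin on a cart in front of the work surface, level with it; the furniture and walls round the work are solid. World frame = base frame: x ahead of the robot, y to its left, z up, the work surface at z = 0. Lengths are in m, angles in rad, forces in N, time in s.
With the tool pointing down it reaches from about 0.25 to 0.725 m from the base axis. Payload 4 kg.
Tool frame: the origin (TCP) lies on the centre line of the jaws, within the pads' length; the fingertips stand 11 mm ahead of it and the grasp point (between the pads) lies 8 mm behind it (bot.nose_length is the distance from the TCP to the fingertips, in m); z points along the fingers, y is the direction in which the jaws open and shut (so a half turn about z gives the same grasp; the last joint's range is limited). The gripper opens to 85 mm and grips with 20 to 120 N. Pads are 22 mm wide; open, the fingers measure 114 mm over their backs; the gripper's body (76 mm by 85 mm) begins 54 mm behind the grasp point. The pads swing forward as they close: fully open they stand 13 mm farther back than shut.
Start: joints at [1.302, 0.241, 0.005, 1.335, 0, 1.571], TCP at [0.133, 0.482, 0.242] pointing down, gripper open.
Joint ranges: [-2.72, 2.72], [-1.05, 1.87], [-1.09, 1.28], [-1.99, 2.15], [-1.42, 1.44], [-3.14, 3.14]. Speed limits (rad/s): [2.79, 2.79, 3.14, 3.14, 3.14, 3.14].

### API

Orientations are given as a unit quaternion [x, y, z, w].
In Python, from workcell import bot gives the robot as it stands.
- The arm moves only by the tool play_rows, never from a script. Its argument "plan" is one flat list of numbers, 6 for each row, row after row: the shift along the tool's x, y, z in mm, then the turn, a rotation vector about the tool's x, y, z in rad. A call has 1 to 20 rows; each row shifts and turns the commanded pose from where the row before left it, along the tool's axes as they then stand; what a row does not reach is not made up. A row lasts 1/8 s, in which the tool goes at most 62.5 mm and 10.7 degrees, less where a joint would pass 70% of its speed; a pose out of reach is approached as far as the arm can. A call with a gripper value outside its range is refused whole. "hand" is the opening in per cent of the stroke, from 0 (shut) to 100 (fully open), set as the call begins (left out, the last holds). The fingers move at their own pace and stop on an object; the grip force is fixed at half the most. Time passes only in rows, so rows that do not move let the fingers close. It gives the time, the measured TCP pose, the force and the opening at its end, in the units of the state.
- bot.get_obs(): the state, without advancing time (a new reading comes with each control period).
- bot.camera(name): name is "scene" or "top" or "wrist"; returns a dict with "frame" (400x640x3 uint8, blue, green, red), "range_z" (400x640 float32, m along the optical axis (not along the pixel's ray), 0 where there is no reading), "K" (3x3 intrinsics, pixels), "cam_to_world" (4x4, takes a point from camera to world coordinates). Camera axes: x right, y down, z forward; pixel columns grow to the right and rows downward; lengths in m; the calibration is good to about 2 mm. A picture is of the moment at which its call begins.
- bot.job_done(): hands the job in, once; it reports no verdict.
Trained networks look in the newest picture that a camera, given by its name, has taken for a name from the list of things; names that differ only in an ending like _2 or _b are one class to them, and where a whole thing is asked for, a point or a joint stands for the part that bears it (a point fixed in the world has none). Each returns a list of dicts, best first, with "p" (0 to 1); they miss things now and then, are a little off and sometimes report something else, mostly with a low value. They report only what shows in the picture. A call takes as long as a camera call.
- bot.outline_of(query, camera): "mask" (400x640 bool, what is visible of it) and "point" ([row, column] in pixels, amid what is visible of it).
The state is a dict: "clock": time; "joint_pos": joint angles; "joint_vel": joint speeds; "tau": joint torques, N m; "eef_pos": TCP position; "tool_rot": TCP orientation; "ft_force": force on the tool from outside, world axes, zero at the start; "ft_torque": the same for the moment, N m; "grip_width": finger opening in m.
Only numpy, scipy, OpenCV 4.12 (cv2) and the standard library are available. Lean on these libraries where they do the work, as an engineer would, in place of code of your own. Each camera call takes 0.05 s, during which the arm holds its last target.

## Working session

There is one attempt and no reset: what is moved stays moved. The work goes in short steps, Python scripts to look and compute and a tool call to move; the robot and the scene stay as the last step left them, time stands still between calls to the robot, and variables do not carry over. Pictures are saved under pics/ and viewed, and the job is handed in when it is done.

Besides the shell and the picture viewer there is one more tool, called after "Call:" as name(argument=value, ...) on one line, values as JSON. play_rows: Moves the arm, as the interface text tells. Its arguments: {"type":"object","properties":{"plan":{"type":"array","items":{"type":"number"}},"hand":{"type":"number"}},"required":["plan"]}

```bash
ls; mkdir -p pics; python3 - <<'E'
from workcell import bot
import cv2,numpy as np
o=bot.get_obs()
for k,v in o.items(): print(k,np.round(v,4))
for n in ["scene","top","wrist"]:
    c=bot.camera(n); cv2.imwrite(f"pics/{n}0.png",c["frame"]); print(n,np.round(c["K"],1).tolist(),np.round(c["cam_to_world"],3).tolist())
    for q in ["stand","aperture_unit","wheel","knob_grip"]:
        r=bot.outline_of(q,n); print(q,[(round(x["p"],2),x["point"],int(x["mask"].sum())) for x in r[:3]])
E
```

```text
pics
clock 0.0
joint_pos [ 1.302   0.2414  0.0037  1.3352 -0.      1.5708]
joint_vel [-0.0002  0.     -0.     -0.0002  0.0001  0.0004]
tau [ 1.00000e-03 -3.72314e+01  2.52411e+01  1.70000e-02  1.00000e-04
 -0.00000e+00]
eef_pos [0.1326 0.4814 0.2414]
tool_rot [ 1.34e-01  9.91e-01 -1.00e-03 -1.00e-04]
ft_force [0.4755 0.2364 0.3879]
ft_torque [ 0.0479  0.0498 -0.0112]
grip_width 0.0853
scene [[402.8, 0.0, 324.0], [0.0, 402.8, 200.9], [0.0, 0.0, 1.0]] [[0.654, -0.339, 0.676, -0.034], [-0.756, -0.276, 0.593, -0.532], [-0.015, -0.9, -0.437, 0.441], [0.0, 0.0, 0.0, 1.0]]
stand [(0.67, [222.9, 307.1], 1206)]
aperture_unit [(0.94, [201.1, 258.1], 741)]
wheel [(0.63, [191.2, 260.9], 158)]
knob_grip [(0.57, [195.7, 260.0], 751)]
top [[403.4, 0.0, 319.4], [0.0, 403.4, 203.9], [0.0, 0.0, 1.0]] [[0.001, -0.999, 0.039, 0.523], [-1.0, -0.001, 0.003, -0.015], [-0.003, -0.039, -0.999, 1.024], [0.0, 0.0, 0.0, 1.0]]
stand [(0.78, [218.5, 309.9], 1284)]
aperture_unit [(0.59, [211.2, 238.3], 1049)]
wheel [(0.64, [206.2, 238.9], 312), (0.51, [209.2, 236.8], 1095)]
knob_grip [(0.94, [211.1, 233.7], 1032), (0.44, [156.7, 284.4], 172)]
wrist [[300.7, 0.0, 315.6], [0.0, 300.7, 203.8], [0.0, 0.0, 1.0]] [[0.266, 0.922, 0.282, 0.062], [0.964, -0.254, -0.079, 0.503], [-0.001, 0.293, -0.956, 0.374], [0.0, 0.0, 0.0, 1.0]]
stand []
aperture_unit []
wheel []
knob_grip []
```

View pics/scene0.png

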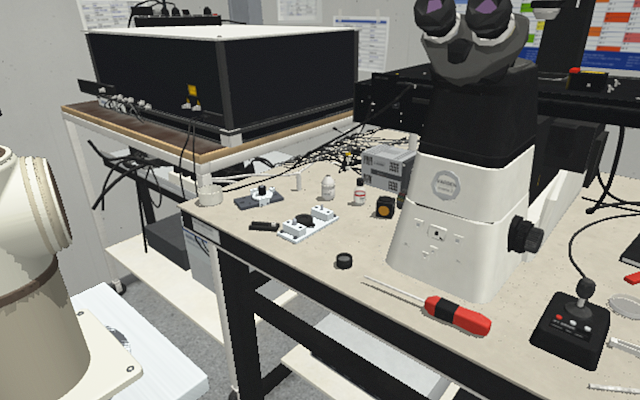

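View pics/top0.png

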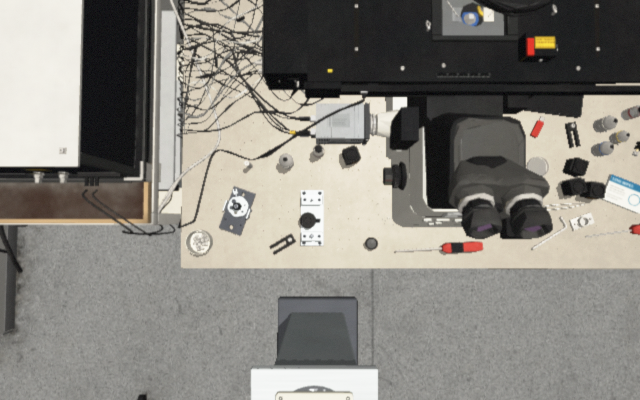

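View pics/wrist0.png

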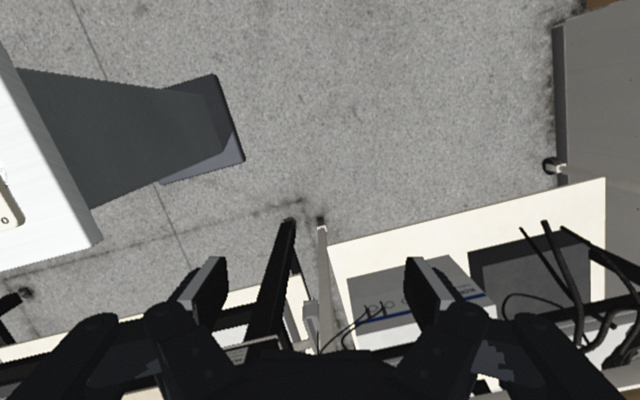

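```bash
cat > h.py <<'E'
from workcell import bot
import cv2,numpy as np
from scipy.spatial.transform import Rotation as R
def save(c,name,crop=None,s=1):
    f=c["frame"]
    if crop: r0,r1,c0,c1=crop; f=f[r0:r1,c0:c1]
    cv2.imwrite("pics/"+name,cv2.resize(f,None,fx=s,fy=s,interpolation=cv2.INTER_CUBIC))
def ray(c,r,col,z):
    "intersect pixel ray with world plane z"
    K=c["K"];T=c["cam_to_world"]
    d=T[:3,:3]@np.array([(col-K[0,2])/K[0,0],(r-K[1,2])/K[1,1],1]);o=T[:3,3]
    return o+d*(z-o[2])/d[2]
def proj(c,p):
    T=np.linalg.inv(c["cam_to_world"]);q=T[:3,:3]@np.asarray(p,float)+T[:3,3]
    K=c["K"];return np.array([K[1,1]*q[1]/q[2]+K[1,2],K[0,0]*q[0]/q[2]+K[0,2]])
def cloud(c,mask=None):
    z=c["range_z"];K=c["K"];T=c["cam_to_world"]
    v,u=np.nonzero((z>0)&(mask if mask is not None else True)); d=z[v,u]
    P=np.c_[(u-K[0,2])/K[0,0]*d,(v-K[1,2])/K[1,1]*d,d]
    return P@T[:3,:3].T+T[:3,3],v,u
E
python3 - <<'E'
from h import *
c=bot.camera("top")
save(c,"top_crop.png",(130,270,170,390),3.6)
for q in ["stand","aperture_unit","knob_grip","screws_mid","clamp_mid","oil_bottle_mid","objective_mid","filter_cube_mid","lens_tube_mid","post_mid","driver_mid"]:
    r=bot.outline_of(q,"top")
    for x in r[:2]:
        rr,cc=x["point"]; print(q,round(x["p"],2),np.round(x["point"]),np.round(ray(c,rr,cc,0.015),3),int(x["mask"].sum()))
E
```

```text
stand 0.92 [220. 311.] [0.523 0.009 0.015] 1261
aperture_unit 0.82 [212. 236.] [0.541 0.196 0.015] 1071
knob_grip 0.73 [155. 351.] [ 0.685 -0.09   0.015] 253
knob_grip 0.63 [210. 236.] [0.546 0.196 0.015] 1118
screws_mid 0.84 [240. 199.] [0.472 0.289 0.015] 511
screws_mid 0.7 [214. 313.] [0.538 0.004 0.015] 1283
clamp_mid 0.62 [243. 285.] [0.465 0.074 0.015] 231
oil_bottle_mid 0.61 [151. 317.] [ 0.695 -0.006  0.015] 128
objective_mid 0.47 [158. 285.] [0.678 0.074 0.015] 185
objective_mid 0.26 [246. 460.] [ 0.457 -0.362  0.015] 445
filter_cube_mid 0.82 [154. 350.] [ 0.689 -0.089  0.015] 297
lens_tube_mid 0.69 [208. 237.] [0.551 0.195 0.015] 1097
lens_tube_mid 0.66 [240. 369.] [ 0.471 -0.135  0.015] 134
post_mid 0.49 [165. 249.] [0.661 0.166 0.015] 28
post_mid 0.22 [206. 239.] [0.556 0.189 0.015] 1050
driver_mid 0.57 [246. 458.] [ 0.458 -0.357  0.015] 448
```

View pics/top_crop.png

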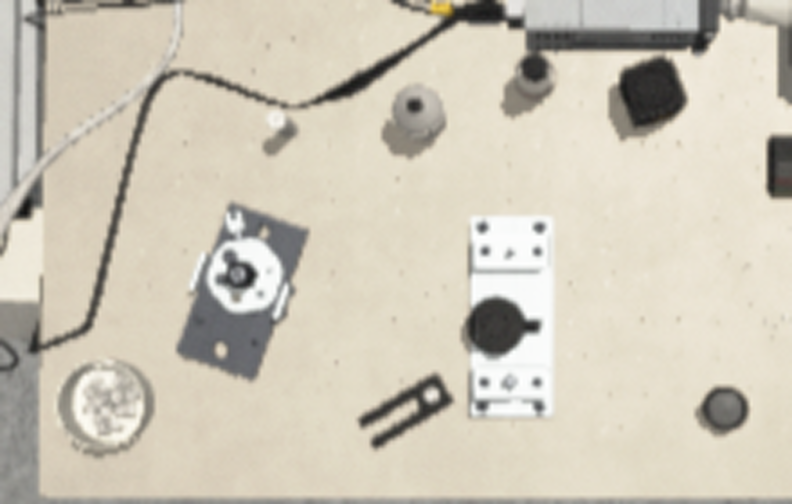

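Call:
play_rows(plan=[-15,-6,0,0,0,0,-30,-12,0,0,0,0,-40,-16,0,0,0,0,-40,-16,0,0,0,0,-45,-18,0,0,0,0,-45,-18,0,0,0,0,-45,-18,0,0,0,0,-45,-18,0,0,0,0,-40,-16,0,0,0,0,-40,-16,0,0,0,0,-30,-12,0,0,0,0,-16,-6,0,0,0,0,0,0,0,0,0,0,0,0,0,0,0,0])

```text
clock: 3.1
eef_pos: [0.5018, 0.2022, 0.2423]
tool_rot: [0.134, 0.991, 0.0, -0.0]
ft_force: [0.6, 0.3, -0.1]
grip_width: 0.0852
```

```bash
python3 - <<'E'
from h import *
c=bot.camera("wrist"); save(c,"w1.png"); np.savez("w1.npz",**c)
print(c["cam_to_world"].round(4).tolist())
for q in ["stand","aperture_unit","wheel","knob_grip"]:
    r=bot.outline_of(q,"wrist"); print(q,[(round(x["p"],2),np.round(x["point"]),int(x["mask"].sum())) for x in r[:3]])
    if r: np.save(f"w1_{q}.npy",r[0]["mask"])
E
```

```text
[[0.2654, 0.922, 0.2817, 0.4309], [0.9641, -0.2537, -0.078, 0.2226], [-0.0005, 0.2923, -0.9563, 0.3743], [0.0, 0.0, 0.0, 1.0]]
stand [(0.77, array([222., 176.]), 4595), (0.22, array([210., 321.]), 3939)]
aperture_unit [(0.96, array([212., 319.]), 3903)]
wheel [(0.93, array([219., 317.]), 1009), (0.42, array([223., 175.]), 4482)]
knob_grip [(0.66, array([209., 319.]), 3799)]
```

View pics/w1.png

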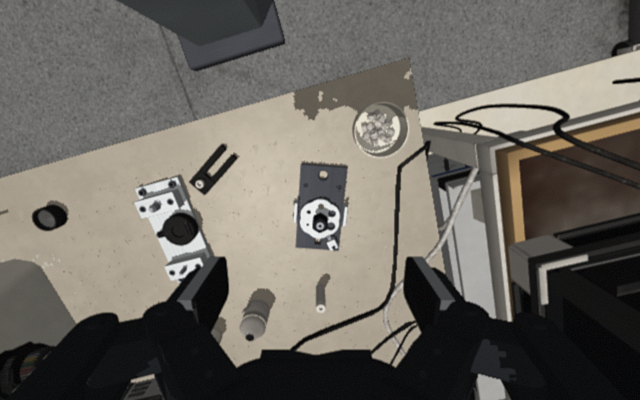

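Call:
play_rows(plan=[-8,1,20,0,0,0.01,-10,1,25,0,0,0.02,-10,2,25,0,0,0.02,-10,2,25,0,0,0.02,-8,1,20,0,0,0.01,-7,0,15,0,0,0.01,0,0,0,0,0,0,0,0,0,0,0,0])

```text
clock: 4.35
eef_pos: [0.5554, 0.1927, 0.1131]
tool_rot: [0.178, 0.984, 0.0, 0.0]
ft_force: [-0.7, 0.7, 0.1]
grip_width: 0.0855
```

```bash
python3 - <<'E'
from h import *
c=bot.camera("wrist"); save(c,"w2.png"); save(c,"w2c.png",(80,340,180,440),3);np.savez("w2.npz",**c)
print(bot.get_obs()["ft_force"], bot.get_obs()["ft_torque"])
for q in ["aperture_unit","wheel"]:
    r=bot.outline_of(q,"wrist"); print(q,[(round(x["p"],2),np.round(x["point"]),int(x["mask"].sum())) for x in r[:3]])
    if r: np.save(f"w2_{q}.npy",r[0]["mask"])
E
```

```text
[0.45870308 0.54032093 0.06710641] [ 0.02392842 -0.00238494  0.01869445]
aperture_unit [(0.6, array([195., 314.]), 9701)]
wheel [(0.7, array([209., 311.]), 2853)]
```

View pics/w2.png

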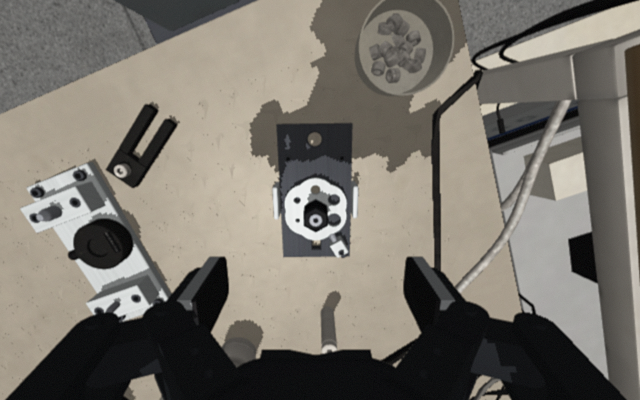

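View pics/w2c.png

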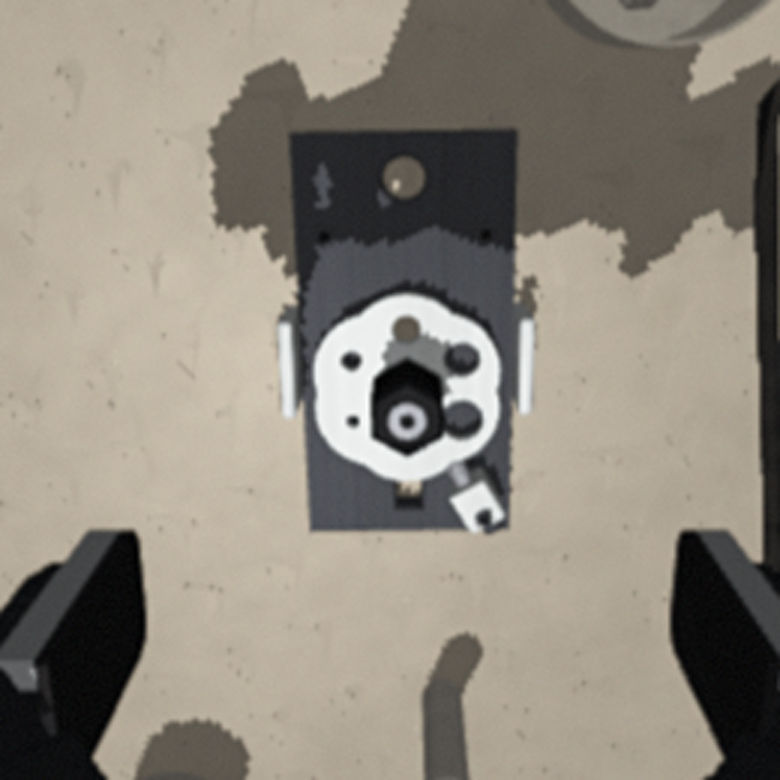

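```bash
cat >> h.py <<'E'
from scipy.optimize import least_squares
def fit(c,pts,pix,guess,z0=0.0):
    "pts model (N,3), pix (N,2) row,col -> x,y,yaw with underside at z0"
    pts=np.asarray(pts,float);pix=np.asarray(pix,float)
    def w(p): return pts@R.from_euler('z',p[2]).as_matrix().T+[p[0],p[1],z0]
    f=lambda p:(np.array([proj(c,q) for q in w(p)])-pix).ravel()
    s=least_squares(f,guess,x_scale=[.01,.01,.1]); return s.x,f(s.x).reshape(-1,2)
def loadc(n):
    d=np.load(n);return {k:d[k] for k in d.files}
E
python3 - <<'E'
from h import *
c=loadc("w2.npz")
def cr(x,y): return [80+(y+.5)/3-.5,180+(x+.5)/3-.5]
P=[[-.056,.029,.008],[-.056,-.029,.008],[.056,-.029,.008],[.056,.029,.008]]
pix=[cr(517,130),cr(291,131),cr(310,530),cr(509,529)]
x,r=fit(c,P,pix,[.54,.2,-.35]); print(x,r.round(2).tolist())
P2=P+[[-.044,0,.008],[.011,0,.038]]; pix2=pix+[cr(404,177),cr(407,420)]
x,r=fit(c,P2,pix2,[.54,.2,-.35]); print(x,r.round(2).tolist())
# overlay depth check: plate top depth
p,v,u=cloud(c,np.load("w2_aperture_unit.npy")); 
print(np.percentile(p[:,2],[1,5,25,50,75,95,99]))
s=(p[:,2]<.012)&(p[:,2]>.003); print(p[s].mean(0))
print(bot.get_obs()["eef_pos"],bot.get_obs()["tool_rot"])
E
```

```text
[ 0.54681089  0.19664323 -0.34790242] [[-0.27, 0.51], [0.29, -0.29], [0.19, -0.24], [-0.16, -0.01]]
[ 0.54675174  0.19661411 -0.34752802] [[-0.35, 0.42], [0.24, -0.38], [0.16, -0.28], [-0.22, -0.04], [0.5, 0.2], [-0.31, 0.03]]
[0.00640561 0.00732904 0.00813255 0.00884422 0.0151925  0.03660757
 0.03895992]
[0.53470824 0.20004918 0.00835883]
[0.55563158 0.19275103 0.11344486] [1.78291780e-01 9.83977205e-01 4.72676727e-04 8.23268590e-04]
```

```bash
python3 - <<'E'
from h import *
print(bot.nose_length, bot.get_obs()["joint_pos"].round(3), [a for a in dir(bot) if a[0]!='_'])
c=loadc("w2.npz")
p,v,u=cloud(c)
for n,(a,b) in {"L":(170,235),"R":(400,470)}.items():
    s=(v>=255)&(v<330)&(u>=a)&(u<b)&(p[:,2]>.05)
    q=p[s]; T=bot.get_obs(); t=R.from_quat(T["tool_rot"]).inv().apply(q-T["eef_pos"])
    print(n,len(q),np.percentile(t[:,2],[1,50,98,99.5]),np.percentile(t[:,1],[0.5,50,99.5]),np.percentile(t[:,0],[.5,50,99.5]))
E
```

```text
0.011 [0.334 0.493 0.03  1.105 0.    0.692] ['Unreachable', 'camera', 'get_obs', 'job_done', 'nose_length', 'outline_of']
L 3280 [-0.06150913 -0.02931154 -0.00509595 -0.00287417] [-0.05538963 -0.04220679 -0.03061841] [-0.01108524  0.00799835  0.01670525]
R 3532 [-0.06141607 -0.03054744 -0.00503855 -0.00316743] [0.03236369 0.04387731 0.05685643] [-0.01127083  0.00898662  0.01653576]
```

Call:
play_rows(plan=[1,0,15,0,0,-0.01,1.5,0.5,22,0,0,0,1.5,0,22,0,0,0,1.5,0,20,0,0,0,1,0,12,0,0,0,0,0,8,0,0,0,0,0,4,0,0,0,0,0,0,0,0,0], hand=100)

```text
clock: 5.5
eef_pos: [0.5495, 0.1952, 0.0095]
tool_rot: [0.174, 0.985, 0.0, 0.0]
ft_force: [-0.2, 0.2, 0.3]
grip_width: 0.0856
```

```bash
python3 - <<'E'
from h import *
c=bot.camera("wrist"); save(c,"w3.png"); o=bot.get_obs(); print(o["eef_pos"],o["ft_force"],o["ft_torque"])
E
```

```text
[0.54972336 0.19522927 0.00975762] [ 0.19973409  0.06061056 -0.06255339] [ 0.05611065 -0.03947543 -0.021748  ]
```

View pics/w3.png

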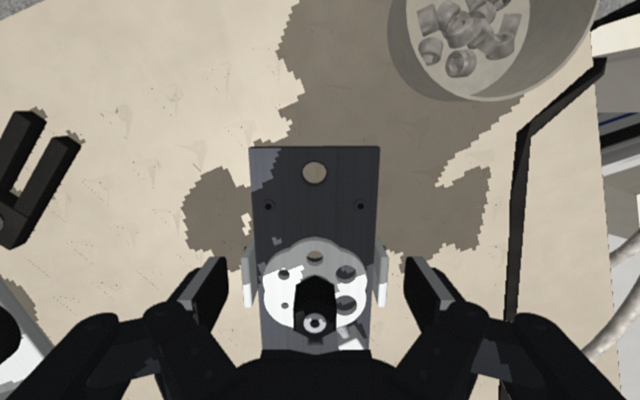

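Call:
play_rows(plan=[0,0,0,0,0,0,0,0,0,0,0,0,0,0,0,0,0,0,0,0,0,0,0,0,0,0,0,0,0,0,0,0,0,0,0,0], hand=50)

```text
clock: 6.3
eef_pos: [0.55, 0.1952, 0.0104]
tool_rot: [0.174, 0.985, 0.0, 0.001]
ft_force: [-0.1, -0.4, 6.0]
grip_width: 0.0646
```

```bash
python3 - <<'E'
from h import *
c=bot.camera("wrist"); save(c,"w4.png"); np.savez("w4.npz",**c); o=bot.get_obs(); print(o["eef_pos"],o["ft_force"],o["ft_torque"],o["grip_width"])
E
```

```text
[0.54998088 0.19521501 0.0103959 ] [-0.76974527  0.21284116  4.97232646] [-0.26459361  0.25994047  0.06363711] 0.06452165940707942
```

View pics/w4.png

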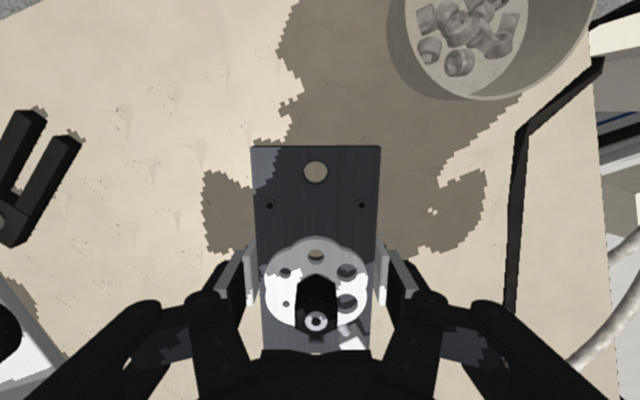

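```bash
python3 - <<'E'
from h import *
c=loadc("w2.npz"); save(c,"w2s.png",(140,330,0,200),4)
c=loadc("w1.npz"); save(c,"w1s.png",(160,290,110,240),6)
E
```

```text
(no output)
```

View pics/w2s.png

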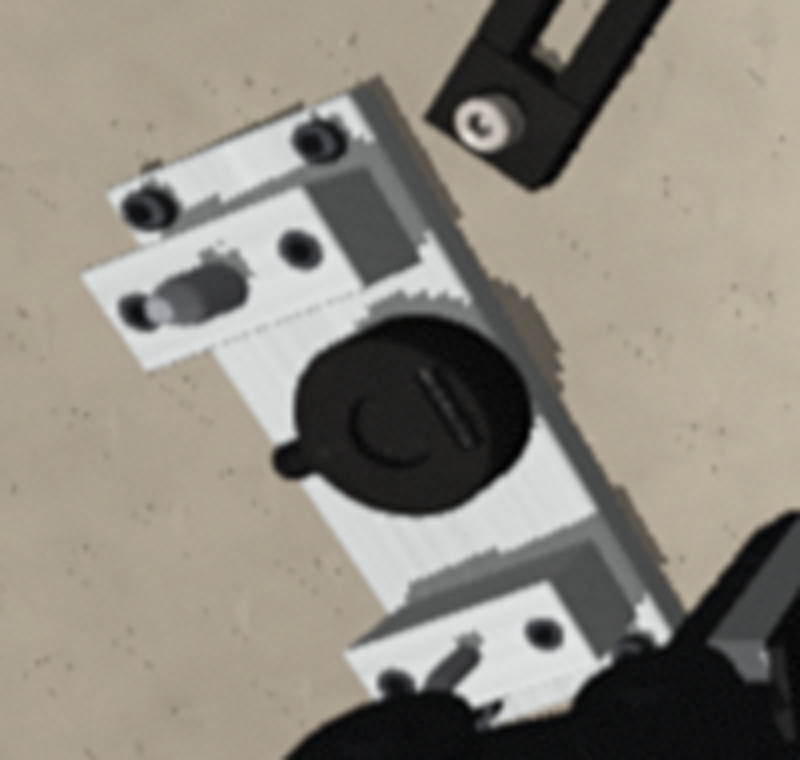

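Call:
play_rows(plan=[0,0,-2,0,0,0,0,0,-6,0,0,0,0,0,-12,0,0,0,0,0,-20,0,0,0,0,0,-25,0,0,0,0,0,-25,0,0,0,0,0,-20,0,0,0,0,0,-10,0,0,0,0,0,0,0,0,0])

```text
clock: 7.48
eef_pos: [0.5497, 0.1953, 0.1301]
tool_rot: [0.174, 0.985, 0.0, 0.001]
ft_force: [-0.5, -0.1, -3.4]
grip_width: 0.0647
```

```bash
python3 - <<'E'
from h import *
c=bot.camera("wrist"); save(c,"w5.png"); np.savez("w5.npz",**c); o=bot.get_obs(); print(o["eef_pos"],o["tool_rot"],o["ft_force"],o["ft_torque"],o["grip_width"])
np.savez("o5.npz",**o)
save(c,"w5c.png",(120,370,190,440),3)
E
```

```text
[0.54914117 0.19509925 0.12916157] [ 1.73521790e-01  9.84830028e-01 -2.24934151e-05 -5.79755878e-05] [ 1.0996387  -0.50726248 -4.7338247 ] [0.03716273 0.04054658 0.01797234] 0.06478083867534608
```

View pics/w5c.png

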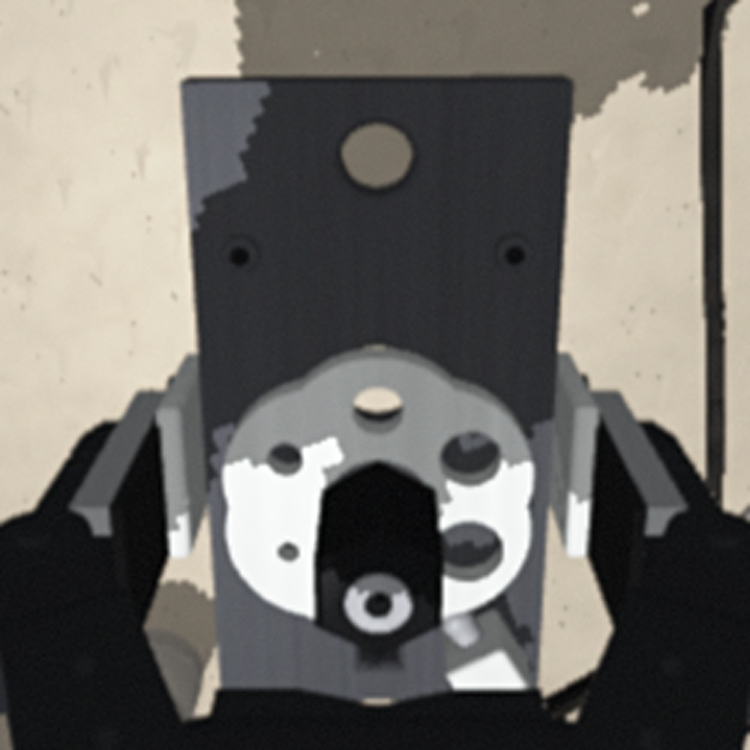

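View pics/w1s.png

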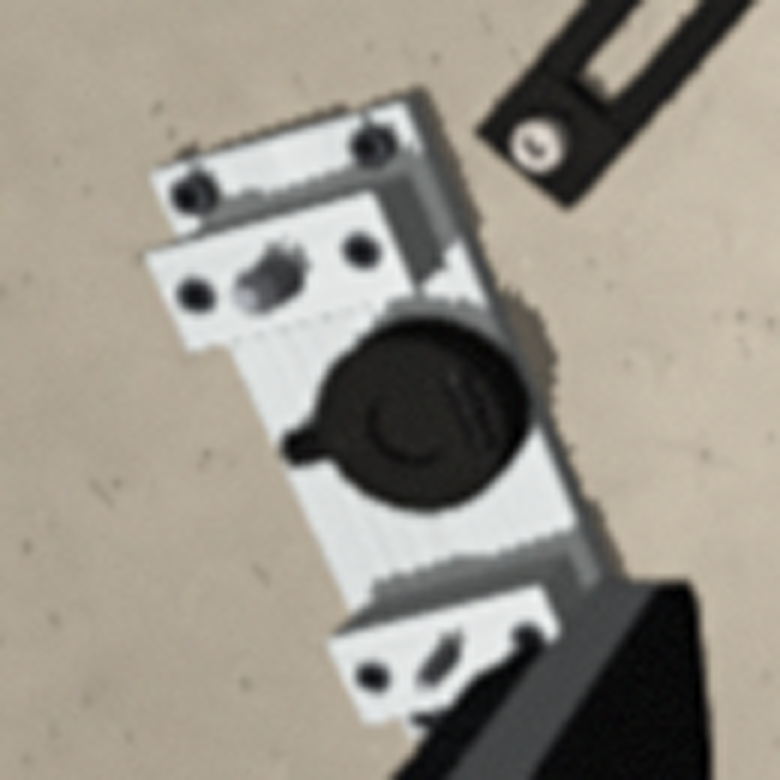

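```bash
python3 - <<'E'
from h import *
S=np.array([[-56,-25,26],[-56,25,26],[-34,25,26],[-34,-25,26],[34,-25,26],[34,25,26],[-70,29,8],[-70,-29,8]])/1000
def cv(l,s,r0,c0): return [[r0+(y+.5)/s-.5,c0+(x+.5)/s-.5] for x,y in l]
c=loadc("w2.npz")
x,r=fit(c,S,cv([(82,275),(303,190),(365,288),(150,370),(345,655),(548,582),(350,92),(107,190)],4,140,0),[.52,0,0]);print(x,r.round(2).tolist())
c=loadc("w1.npz")
x,r=fit(c,S,cv([(147,250),(378,192),(413,288),(190,350),(328,635),(545,585),(410,98),(152,172)],6,160,110),[.52,0,0]);print(x,r.round(2).tolist())
# unit in hand, w5: fit x,y,yaw + z
c=loadc("w5.npz");o=np.load("o5.npz")
U=np.array([[-56,-29,8],[-56,29,8],[-44,0,8],[11,0,38],[-44,0,0]])/1000
pix=cv([(181,77),(573,77),(377,154),(378,604)],3,120,190)
for z0 in (.115,.117,.119,.121,.123):
    x,r=fit(c,U[:4],pix,[.546,.196,-.35],z0);print(z0,x,np.abs(r).max().round(2),r.round(1).tolist())
p,v,u=cloud(c); m=(v>150)&(v<195)&(u>260)&(u<300); print("plate top z",np.median(p[m,2]))
m=(v>150)&(v<195)&(u>330)&(u<370); print("plate top z",np.median(p[m,2]))
Rt=R.from_quat(o["tool_rot"]); print("tool y yaw",np.arctan2(*Rt.as_matrix()[:2,1][::-1])-np.pi/2)
E
```

```text
[ 0.52919454  0.00746568 -0.00460329] [[-0.25, -0.48], [-1.08, 0.24], [0.55, 0.98], [1.01, -0.16], [-0.48, -0.56], [-0.2, 0.44], [0.16, 0.14], [0.4, -0.66]]
[ 0.52856919  0.00795835 -0.00501916] [[0.23, -0.11], [-0.54, -0.19], [0.37, 1.12], [0.12, 0.43], [0.47, -0.28], [-0.3, -0.26], [0.09, -0.36], [-0.4, -0.39]]
0.115 [ 0.54786473  0.19687108 -0.3482558 ] 7.16 [[2.1, 1.9], [2.0, -1.9], [2.2, 0.1], [-7.2, -0.1]]
0.117 [ 0.54736054  0.19705509 -0.34825428] 5.18 [[1.4, 1.0], [1.3, -0.9], [1.9, 0.1], [-5.2, -0.1]]
0.119 [ 0.54685703  0.19723887 -0.34825265] 3.14 [[0.7, -0.0], [0.5, 0.1], [1.6, 0.1], [-3.1, -0.1]]
0.121 [ 0.54635422  0.19742239 -0.34825092] 1.33 [[-0.0, -1.1], [-0.2, 1.1], [1.3, 0.1], [-1.0, -0.1]]
0.123 [ 0.54585216  0.19760565 -0.34824911] 2.15 [[-0.8, -2.1], [-1.0, 2.1], [1.0, 0.1], [1.2, -0.1]]
plate top z 0.12800670621906957
plate top z 0.12803043685628338
tool y yaw -0.3488091767214099
```

```bash
cat >> h.py <<'E'
def rows(tgt,yaw,n,hold=1,start=None):
    "tool-down moves; yaw=unit-style yaw of tool (tool y at yaw+90deg)"
    o=bot.get_obs(); p=np.array(o["eef_pos"]) if start is None else np.array(start[:3])
    m=R.from_quat(o["tool_rot"]).as_matrix(); y0=np.arctan2(m[1,1],m[0,1])-np.pi/2 if start is None else start[3]
    s=np.linspace(0,1,n+1); s=s*s*(3-2*s); out=[]
    cp,cy=p.copy(),y0
    for k in range(1,n+1):
        q=p+(np.array(tgt)-p)*s[k]; yy=y0+(yaw-y0)*s[k]
        d=q-cp; tx=np.array([-np.cos(cy),-np.sin(cy)]); ty=np.array([-np.sin(cy),np.cos(cy)])
        row=[round(d[:2]@tx*1000,1),round(d[:2]@ty*1000,1),round(-d[2]*1000,1),0,0,round(-(yy-cy),3)]
        cp=cp+np.r_[(row[0]*tx+row[1]*ty)/1000,-row[2]/1000]; cy-=row[5]
        out+=row
    out+=[0]*6*hold
    print([float(v) if v else 0 for v in out]); print("end",cp,cy)
E
python3 - <<'E'
from h import *
c=loadc("w5.npz");p,v,u=cloud(c)
m=(v>150)&(v<230)&(u>258)&(u<372)&(abs(p[:,2]-.128)<.003); o=np.load("o5.npz")
t=R.from_quat(o["tool_rot"]).inv().apply(p[m]-o["eef_pos"])
A=np.c_[t[:,:2],np.ones(len(t))]; print(m.sum(),np.linalg.lstsq(A,t[:,2],rcond=None)[0], t[:,0].min(),t[:,0].max())
rows([.612,.0075,.135],-.005,9,2)
E
```

```text
8390 [ 0.00367918 -0.00067036  0.00096225] 0.01914167839509343 0.056967702275185286
[-4.2, -5.3, -0.2, 0, 0, -0.012, -11.2, -14.4, -0.5, 0, 0, -0.031, -15.5, -21.3, -0.8, 0, 0, -0.046, -17.2, -26.0, -0.9, 0, 0, -0.054, -16.5, -28.4, -1.0, 0, 0, -0.057, -14.2, -27.8, -0.9, 0, 0, -0.055, -10.7, -24.0, -0.8, 0, 0, -0.045, -6.6, -17.0, -0.5, 0, 0, -0.032, -2.3, -6.4, -0.2, 0, 0, -0.012, 0, 0, 0, 0, 0, 0, 0, 0, 0, 0, 0, 0]
end [0.61202934 0.00745946 0.13496157] -0.004809176721409871
```

Call:
play_rows(plan=[-4,-5.5,0,0,0,-0.012,-11,-14.5,-0.5,0,0,-0.03,-15.5,-21.5,-1,0,0,-0.046,-17,-26,-1,0,0,-0.054,-16.5,-28.5,-1,0,0,-0.057,-14,-28,-1,0,0,-0.055,-10.5,-24,-1,0,0,-0.045,-6.5,-17,-0.5,0,0,-0.033,-2.5,-6.5,0,0,0,-0.012,0,0,0,0,0,0,0,0,0,0,0,0])

```text
clock: 8.9
eef_pos: [0.6105, 0.0075, 0.135]
tool_rot: [0.002, 1.0, 0.0, -0.0]
ft_force: [0.2, 0.6, -4.5]
grip_width: 0.0645
```

```bash
python3 - <<'E'
from h import *
c=bot.camera("wrist"); save(c,"w6.png",(0,230,200,430),3); np.savez("w6.npz",**c); o=bot.get_obs(); print(o["eef_pos"],o["tool_rot"],o["ft_force"],o["ft_torque"],o["grip_width"],o["clock"])
np.savez("o6.npz",**o)
E
```

```text
[0.610589   0.00763558 0.13509299] [ 1.91878882e-03  9.99998104e-01  1.28807788e-04 -3.06890466e-04] [ 3.72108453e-03  1.02023670e-01 -3.93264408e+00] [ 0.01290066 -0.04005247 -0.02628977] 0.06460865882171439 8.95
```

View pics/w6.png

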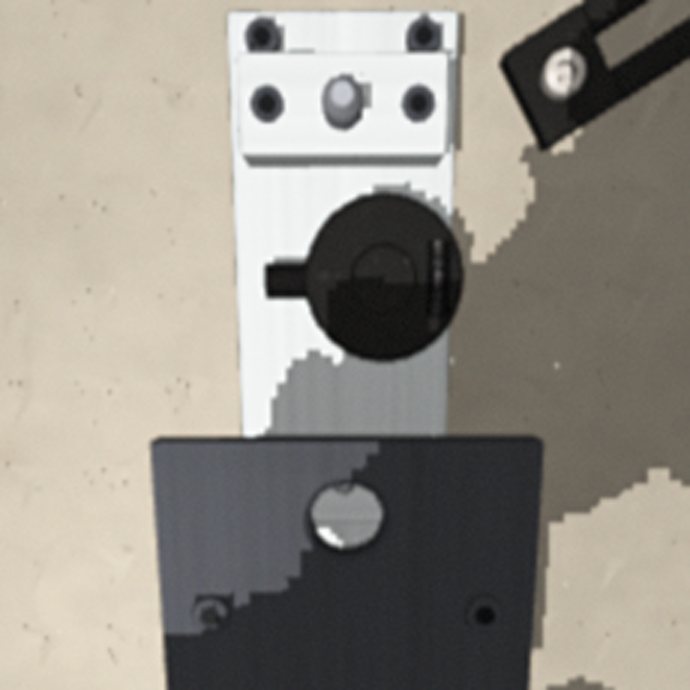

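```bash
python3 - <<'E'
from h import *
def cv(l,s,r0,c0): return [[r0+(y+.5)/s-.5,c0+(x+.5)/s-.5] for x,y in l]
c=loadc("w6.npz");o=np.load("o6.npz")
S=np.array([[-56,-25,26],[-56,25,26],[-34,25,26],[-34,-25,26],[-70,29,8],[-70,-29,8],[-44,0,40]])/1000
x,r=fit(c,S,cv([(238,52),(450,52),(444,154),(242,154),(461,12),(228,12),(344,92)],3,0,200),[.529,.0075,0]);print("stand",x,r.round(2).tolist())
U=np.array([[-56,-29,8],[-56,29,8]])/1000
zu=o["eef_pos"][2]-.0095
xu,ru=fit(c,U,cv([(151,439),(543,439)],3,0,200),[.607,.0075,0],zu);print("unit",xu,ru.round(2).tolist())
# hole
print("hole in image -> plane top", ray(c,*cv([(347,515)],3,0,200)[0],zu+.008), "pred hole", xu[:2]+R.from_euler('z',xu[2]).as_matrix()[:2,:2]@[-.044,0])
print("dowel tip", ray(c,*cv([(344,92)],3,0,200)[0],.040),"pred from stand fit",x[:2]+R.from_euler('z',x[2]).as_matrix()[:2,:2]@[-.044,0])
# depth of pad/sanity
p,v,u=cloud(c); m=(v>22)&(v<48)&(u>292)&(u<305); print("pad z",np.median(p[m,2]))
print("hole circle/edges"); g=cv2.cvtColor(c["frame"],cv2.COLOR_BGR2GRAY)
bl=c["frame"].mean(2)[:, :]; w=bl[155:190,298:334]>110; n,l,st,ce=cv2.connectedComponentsWithStats(w.astype(np.uint8)); print(st.tolist(),(ce+[298,155]).round(2).tolist())
E
```

```text
stand [ 0.52898504  0.0073965  -0.00656733] [[-0.11, -0.22], [0.03, 0.1], [0.52, 1.04], [0.39, -0.52], [-0.66, -0.18], [-0.81, -0.05], [0.66, -0.16]]
unit [ 0.60727927  0.00794898 -0.00481276] [[0.05, -0.85], [0.05, 0.85]]
hole in image -> plane top [0.56249226 0.00816178 0.13359299] pred hole [0.56327977 0.00816074]
dowel tip [0.48459354 0.00779405 0.04      ] pred from stand fit [0.48498599 0.00768546]
pad z 0.026352052085896513
hole circle/edges
[[0, 0, 36, 35, 904], [6, 7, 23, 21, 356]] [[315.7, 172.09], [314.99, 171.78]]
```

Call:
play_rows(plan=[4,0,0,0,0,0,10,0,0,0,0,0,14,0,0,0,0,0,16,-0.5,0,0,0,0,14,0,5,0,0,0,11,0,10,0,0,0,6,0,15,0,0,0,3,0,15,0,0,0,0,0,12,0,0,0,0,0,8,0,0,0,0,0,5,0,0,0,0,0,0,0,0,0,0,0,0,0,0,0])

```text
clock: 10.58
eef_pos: [0.5334, 0.0067, 0.0657]
tool_rot: [0.002, 1.0, 0.0, 0.0]
ft_force: [-0.6, 0.2, -4.4]
grip_width: 0.0645
```

```bash
python3 - <<'E'
from h import *
c=bot.camera("wrist"); save(c,"w7.png",(120,370,190,440),3); np.savez("w7.npz",**c); o=bot.get_obs(); print(o["eef_pos"],o["tool_rot"],o["ft_force"],o["ft_torque"],o["grip_width"],o["clock"])
c=bot.camera("scene"); save(c,"s7.png",(150,290,220,380),5)
E
```

```text
[0.53341277 0.00668511 0.06573535] [2.40482773e-03 9.99996995e-01 1.34371766e-05 4.76737966e-04] [-0.16706446 -0.73398114 -3.71320852] [ 0.02678181 -0.03656337 -0.01641238] 0.06489261415331705 10.625
```

View pics/w7.png

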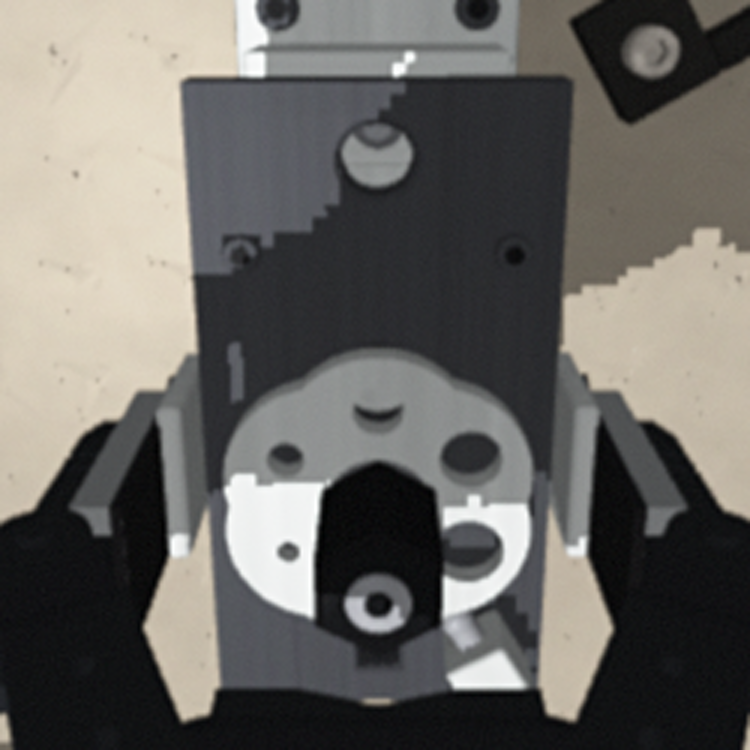

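View pics/s7.png

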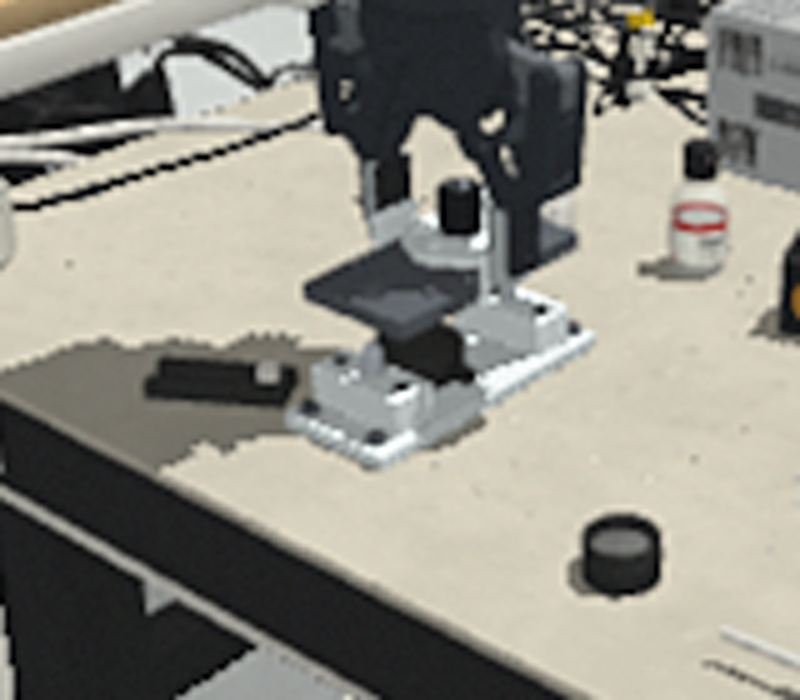

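```bash
python3 - <<'E'
from h import *
c=loadc("w7.npz")
d=np.array([.4849,.0077])
for r,z in((.0025,.04),(.005,.035)):
    for dx in (r,-r):
        q=proj(c,[d[0]+dx,d[1],z]); print(r,z,dx,"crop xy",((q[1]-190)*3+1).round(1),((q[0]-120)*3+1).round(1))
h=np.array([.5334-.0473,.0071])
for z in(.0557,.0637):
  for dx in(.0056,-.0056):
    q=proj(c,[h[0]+dx,h[1],z]); print("hole",z,dx,((q[1]-190)*3+1).round(1),((q[0]-120)*3+1).round(1))
f=c["frame"][120:200,290:345]; cv2.imwrite("pics/w7h.png",cv2.resize(f,None,fx=10,fy=10,interpolation=cv2.INTER_CUBIC))
E
```

```text
0.0025 0.04 0.0025 crop xy 379.2 140.2
0.0025 0.04 -0.0025 crop xy 379.0 111.8
0.005 0.035 0.005 crop xy 379.2 149.0
0.005 0.035 -0.005 crop xy 378.9 93.7
hole 0.0557 0.0056 375.7 183.8
hole 0.0557 -0.0056 375.2 114.1
hole 0.0637 0.0056 375.5 195.5
hole 0.0637 -0.0056 375.1 122.0
```

View pics/w7h.png

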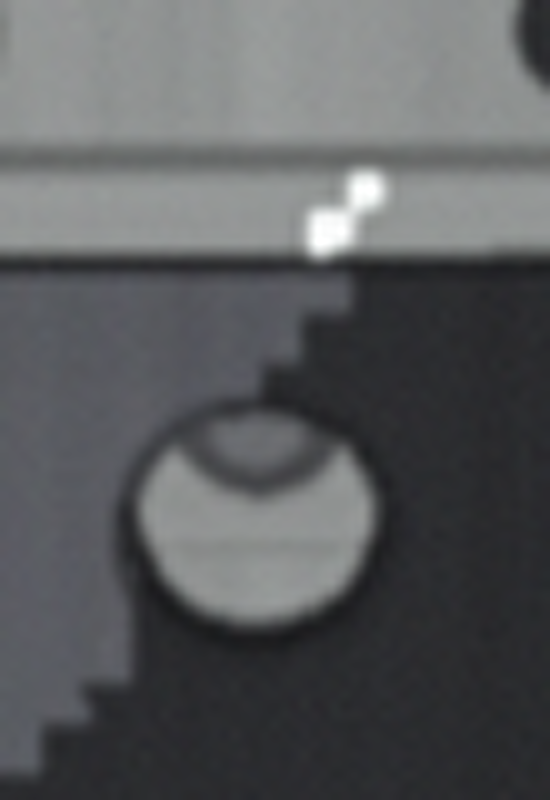

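Call:
play_rows(plan=[0.6,0,4,0,0,0,0.6,0,5,0,0,0,0,0,3,0,0,0,0,0,1,0,0,0,0,0,0,0,0,0])

```text
clock: 11.3
eef_pos: [0.5317, 0.0067, 0.0522]
tool_rot: [0.002, 1.0, -0.0, -0.0]
ft_force: [0.2, 0.2, -3.5]
grip_width: 0.0646
```

```bash
cat > look.py <<'E'
from h import *
import sys
n=sys.argv[1]
c=bot.camera("wrist"); np.savez(n+".npz",**c); o=bot.get_obs(); print(o["eef_pos"].round(4),o["tool_rot"].round(4),o["ft_force"].round(1),o["ft_torque"].round(3),o["grip_width"].round(4),o["clock"])
f=c["frame"][120:200,270:365]; cv2.imwrite(f"pics/{n}h.png",cv2.resize(f,None,fx=7,fy=7,interpolation=cv2.INTER_CUBIC))
E
python3 look.py w8
```

```text
Traceback (most recent call last):
  File "look.py", line 4, in <module>
    c=bot.camera("wrist"); np.savez(n+".npz",**c); o=bot.get_obs(); print(o["eef_pos"].round(4),o["tool_rot"].round(4),o["ft_force"].round(1),o["ft_torque"].round(3),o["grip_width"].round(4),o["clock"])
                                                                                                                                                                      ^^^^^^^^^^^^^^^^^^^^^
AttributeError: 'float' object has no attribute 'round'
```

```bash
sed -i 's/o\["grip_width"\].round(4)/round(o["grip_width"],4)/' look.py; python3 look.py w8; python3 - <<'E'
from h import *
c=loadc("w8.npz"); d=np.array([.4849,.0077]); h=np.array([.5318-.0470,.0075])
S=lambda q:((q[1]-270)*7+3,(q[0]-120)*7+3)
for r,z in((.0025,.04),(.005,.035)): print("dowel +x edge",z,np.round(S(proj(c,[d[0]+r,d[1],z]))))
for z,dx in((.0422,.0056),(.0502,-.0056)): print("hole",z,dx,np.round(S(proj(c,[h[0]+dx,h[1],z]))))
E
```

```text
[0.5319 0.0067 0.0524] [ 2.4e-03  1.0e+00 -0.0e+00  1.0e-04] [-0.5 -0.7 -4.4] [-0.005  0.016  0.011] 0.0648 11.4
dowel +x edge 0.04 [326. 384.]
dowel +x edge 0.035 [326. 404.]
hole 0.0422 0.0056 [323. 433.]
hole 0.0502 -0.0056 [322. 289.]
```

View pics/w8h.png

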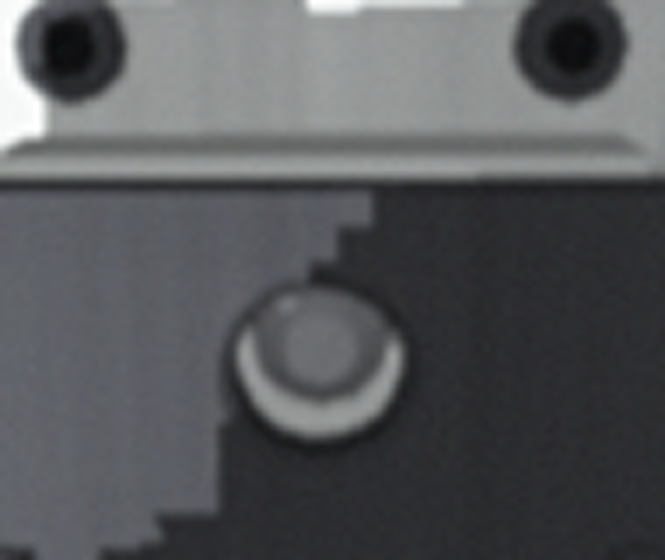

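Call:
play_rows(plan=[0.5,0,2,0,0,0,0,0,2,0,0,0,0,0,2,0,0,0,0,0,0,0,0,0])

```text
clock: 11.9
eef_pos: [0.531, 0.0067, 0.046]
tool_rot: [0.002, 1.0, -0.0, -0.0]
ft_force: [0.0, 0.1, -4.6]
grip_width: 0.0647
```

```bash
python3 look.py w9
```

```text
[0.5311 0.0067 0.0462] [ 2.4e-03  1.0e+00 -0.0e+00 -2.0e-04] [ 0.1 -0.4 -4.3] [-0.048 -0.002  0.006] 0.0646 11.95
```

View pics/w9h.png

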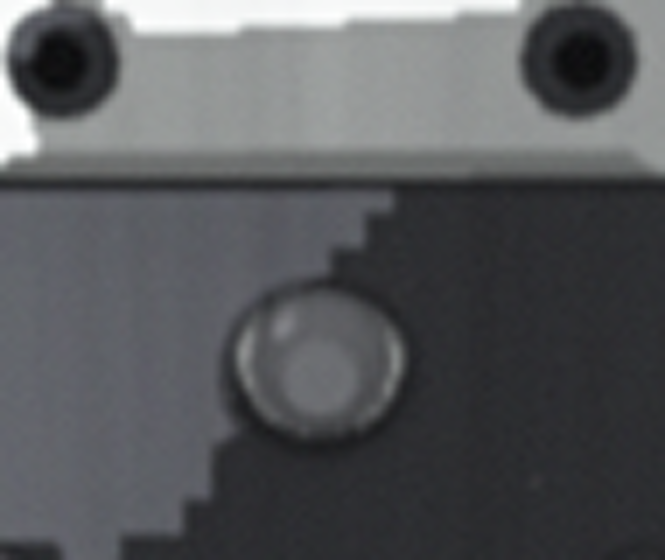

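Call:
play_rows(plan=[0,0,2,0,0,0,0,0,1.5,0,0,0,0,0,0,0,0,0])

```text
clock: 12.32
eef_pos: [0.5312, 0.0067, 0.0427]
tool_rot: [0.002, 1.0, 0.0, -0.0]
ft_force: [0.4, -0.1, -4.2]
grip_width: 0.0646
```

```bash
python3 look.py w10
```

```text
[0.5312 0.0067 0.0427] [ 2.4e-03  1.0e+00 -0.0e+00 -1.0e-04] [-0.5  0.2 -5.3] [ 0.032  0.003 -0.053] 0.0649 12.375
```

View pics/w10h.png

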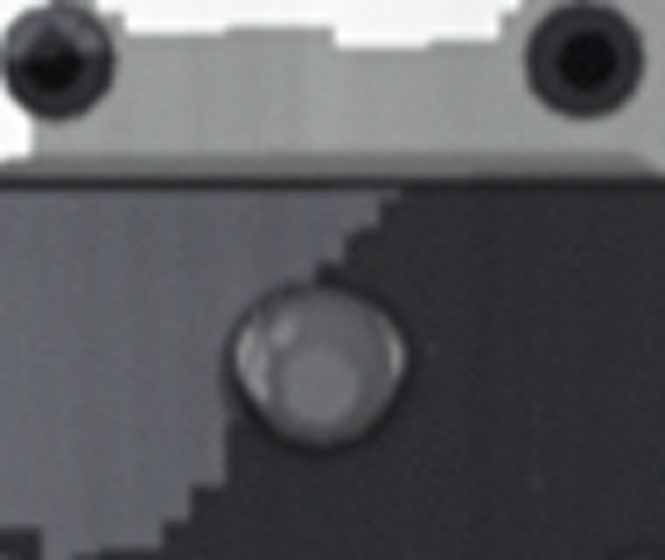

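Call:
play_rows(plan=[0,0,1.5,0,0,0,0,0,1.5,0,0,0,0,0,1,0,0,0,0,0,0,0,0,0])

```text
clock: 12.88
eef_pos: [0.5312, 0.0067, 0.0387]
tool_rot: [0.002, 1.0, -0.0, -0.0]
ft_force: [0.1, 0.6, -4.5]
grip_width: 0.0644
```

```bash
python3 look.py w11
```

```text
[0.5312 0.0067 0.0388] [ 0.0024  1.      0.     -0.    ] [-0.1  0.9 -4.5] [ 0.02  -0.03   0.027] 0.0644 12.925
```

Call:
play_rows(plan=[0,0,1,0,0,0,0,0,0.7,0,0,0,0,0,0,0,0,0])

```text
clock: 13.3
eef_pos: [0.5312, 0.0067, 0.037]
tool_rot: [0.002, 1.0, 0.0, -0.0]
ft_force: [-0.4, -0.6, -3.2]
grip_width: 0.065
```

Call:
play_rows(plan=[0,0,0.4,0,0,0,0,0,0.3,0,0,0,0,0,0,0,0,0])

```text
clock: 13.68
eef_pos: [0.5312, 0.0067, 0.0364]
tool_rot: [0.002, 1.0, -0.0, -0.0]
ft_force: [-0.3, 0.1, -4.1]
grip_width: 0.0646
```

Call:
play_rows(plan=[0,0,0.4,0,0,0,0,0,0,0,0,0])

```text
clock: 13.92
eef_pos: [0.5312, 0.0067, 0.0364]
tool_rot: [0.002, 1.0, -0.0, 0.0]
ft_force: [-1.8, 0.0, 0.6]
grip_width: 0.0645
```

Call:
play_rows(plan=[0,0,0.4,0,0,0,0,0,0,0,0,0])

```text
clock: 14.18
eef_pos: [0.5313, 0.0067, 0.0364]
tool_rot: [0.002, 1.0, 0.0, 0.0]
ft_force: [-3.5, 0.1, 5.1]
grip_width: 0.0646
```

```bash
python3 look.py w12; python3 - <<'E'
from h import *
c=bot.camera("scene"); save(c,"s12.png",(180,280,240,360),6.5)
c=loadc("w12.npz"); p,v,u=cloud(c)
t=R.from_quat(bot.get_obs()["tool_rot"]).inv().apply(p-bot.get_obs()["eef_pos"])
m=(v>150)&(v<230)&(u>262)&(u<372)&(abs(p[:,2]-.0345)<.004)
A=np.c_[p[m,:2]-[.49,.007],np.ones(m.sum())]; print(m.sum(),np.linalg.lstsq(A,p[m,2],rcond=None)[0])
E
```

```text
[0.5313 0.0067 0.0364] [2.4e-03 1.0e+00 0.0e+00 2.0e-04] [-3.7 -1.   5.7] [-0.01   0.694  0.014] 0.0644 14.225
8313 [-0.0008135  -0.00060221  0.03446476]
```

View pics/s12.png

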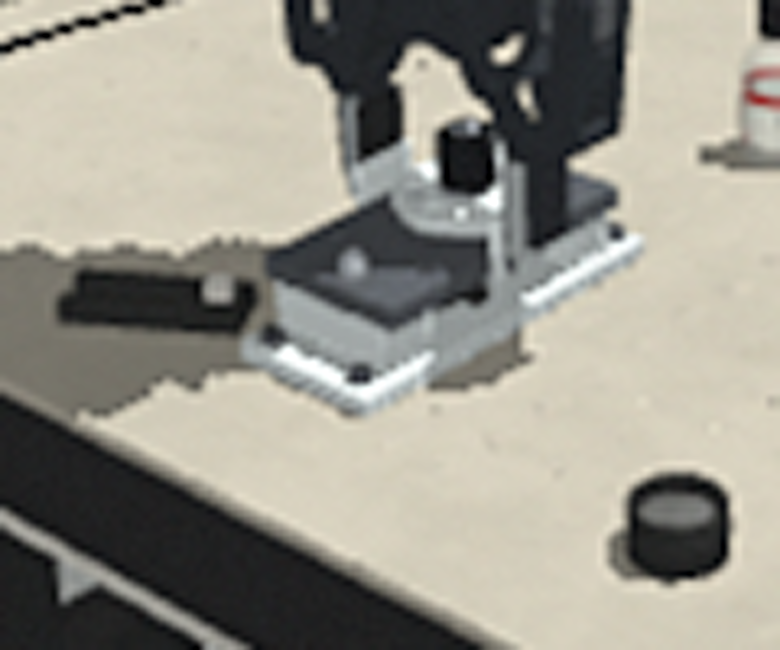

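View pics/w12h.png

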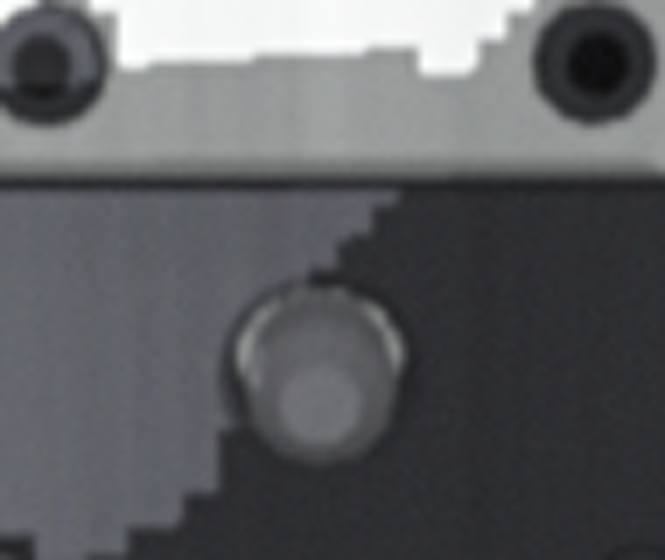

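Call:
play_rows(plan=[0,0,0,0,0,0,0,0,0,0,0,0,0,0,0,0,0,0,0,0,0,0,0,0], hand=100)

```text
clock: 14.78
eef_pos: [0.5314, 0.0067, 0.0355]
tool_rot: [0.002, 1.0, -0.0, 0.0]
ft_force: [-0.4, -0.1, -0.7]
grip_width: 0.0852
```

```bash
python3 look.py w13; python3 - <<'E'
from h import *
c=loadc("w13.npz"); save(c,"w13.png",(100,370,170,470),2.6);p,v,u=cloud(c)
m=(v>150)&(v<230)&(u>262)&(u<372)&(abs(p[:,2]-.0345)<.004)
A=np.c_[p[m,:2]-[.49,.007],np.ones(m.sum())]; print(m.sum(),np.linalg.lstsq(A,p[m,2],rcond=None)[0])
print(bot.get_obs()["joint_pos"])
E
```

```text
[0.5313 0.0067 0.0356] [0.0024 1.     0.     0.    ] [-0.1 -0.2  0. ] [-0.024 -0.016 -0.035] 0.0857 14.825
8316 [ 9.11371716e-06 -1.10852788e-03  3.44590487e-02]
[ 1.26134921e-02  4.82035112e-01 -2.25559930e-01  8.63123118e-01
  7.34803596e-05  1.74158106e-02]
```

View pics/w13.png

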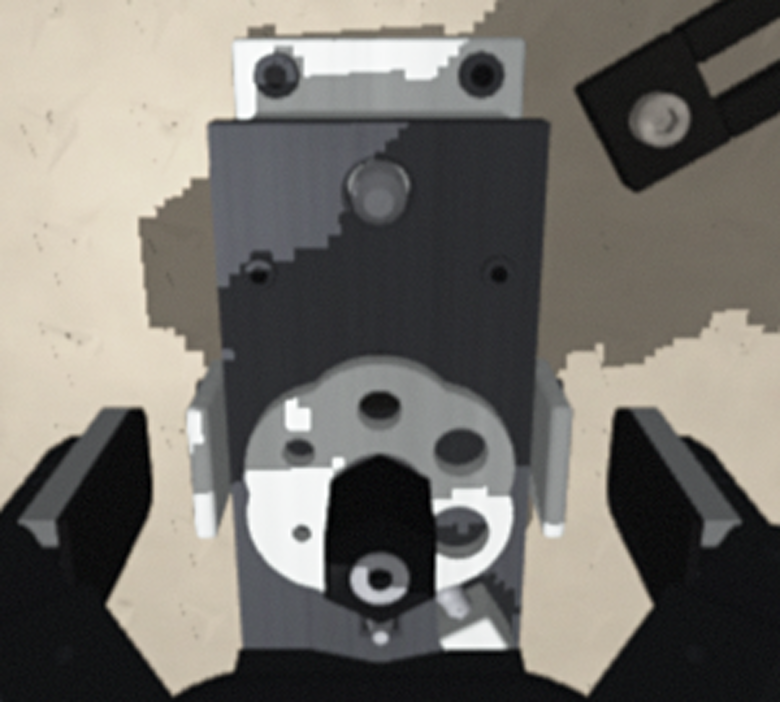

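Call:
play_rows(plan=[0,0,-5,0,0,0,0,0,-12,0,0,0,0,0,-18,0,0,0,-1.5,0,-18,0,0,0,-3,0,-10,0,0,0,-4,0,-3,0,0,0,0,0,0,0,0,0,0,0,0,0,0,0])

```text
clock: 15.82
eef_pos: [0.5391, 0.0066, 0.1008]
tool_rot: [0.002, 1.0, -0.0, -0.001]
ft_force: [-0.6, -0.5, -0.0]
grip_width: 0.0856
```

```bash
python3 look.py w14; python3 - <<'E'
from h import *
c=loadc("w14.npz"); save(c,"w14.png",(100,300,215,415),4)
E
```

```text
[0.5391 0.0066 0.1008] [ 2.4e-03  1.0e+00 -0.0e+00 -9.0e-04] [-0.1  0.1 -0.3] [0.009 0.01  0.03 ] 0.0855 15.875
```

View pics/w14.png

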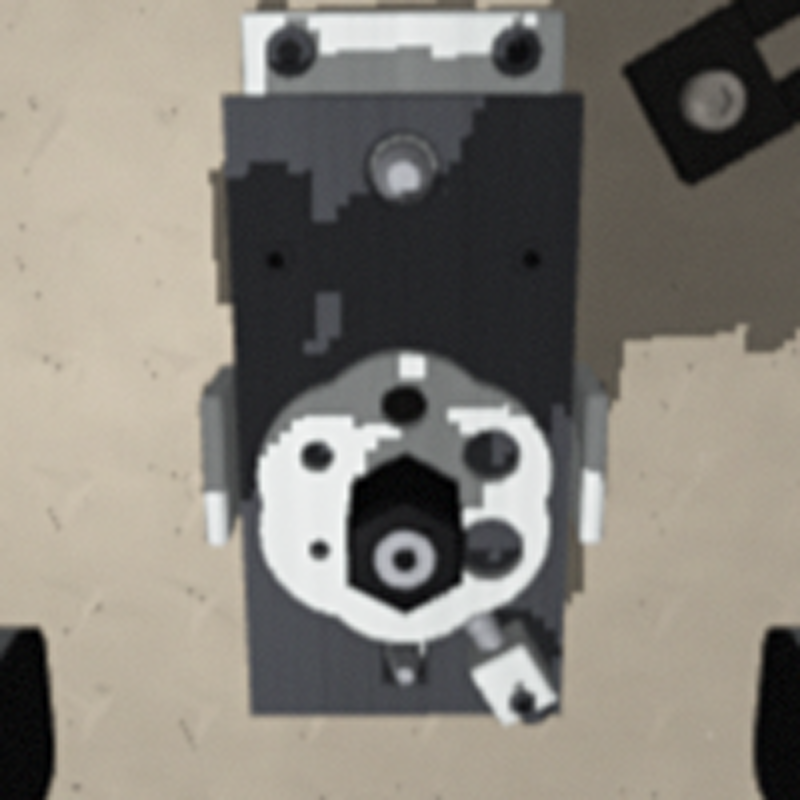

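Call:
play_rows(plan=[0,0,0,0,0,0.1,0,0,0,0,0,0.18,0,0,0,0,0,0.18,0,0,0,0,0,0.18,0,0,0,0,0,0.18,0,0,0,0,0,0.147,0,0,0,0,0,0.08,0,0,0,0,0,0,0,0,0,0,0,0])

```text
clock: 17.0
eef_pos: [0.5395, 0.0066, 0.1013]
tool_rot: [0.502, 0.865, -0.0, -0.0]
ft_force: [0.2, 0.0, 0.8]
grip_width: 0.0855
```

```bash
python3 look.py w15; python3 - <<'E'
from h import *
c=loadc("w15.npz"); save(c,"w15.png",(100,300,215,415),4)
E
```

```text
[0.5395 0.0066 0.1014] [ 5.016e-01  8.651e-01 -1.000e-04 -2.000e-04] [ 0.9 -0.5  0.5] [-0.009 -0.018  0.009] 0.0855 17.05
```

View pics/w15.png

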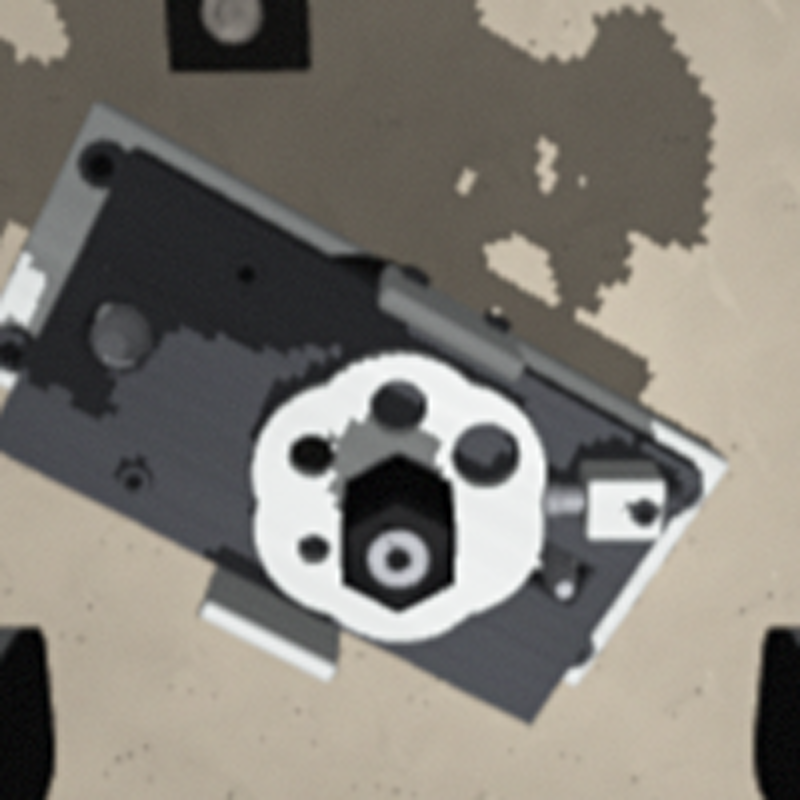

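```bash
python3 - <<'E'
from h import *
A=[];B=[]
for n,tcp,q,(x,y) in (("w14",[.5392,.0066,.1010],[.0024,1,0,0],(404,558)),("w15",[.5395,.0066,.1013],[.5016,.8651,0,0],(399,558))):
    c=loadc(n+".npz"); k=ray(c,100+(y+.5)/4-.5,215+(x+.5)/4-.5,.064)
    Rt=R.from_quat(q).as_matrix()[:2,:2]; print(n,k, "tool",Rt.T@(k[:2]-tcp[:2]), np.degrees(np.arctan2(Rt[1,1],Rt[0,1]))-90)
    A.append(np.c_[np.eye(2),Rt]); B.append(k[:2])
s=np.linalg.solve(np.vstack(A),np.hstack(B)); print("k",s[:2],"bias tool",s[2:])
E
```

```text
w14 [0.53964765 0.00716804 0.064     ] tool [-0.00044491  0.00057018] -0.275019213626706
w15 [0.53970751 0.00708546 0.064     ] tool [0.00031823 0.00042127] -60.21180451331149
k [0.53960598 0.00707484] bias tool [-4.12194644e-05  9.33972441e-05]
```

Call:
play_rows(plan=[0.3,0.1,6,0,0,0,0,0,12,0,0,0,0,0,12,0,0,0,0,0,6,0,0,0,0,0,2,0,0,0,0,0,0,0,0,0], hand=45)

```text
clock: 17.8
eef_pos: [0.5397, 0.007, 0.0635]
tool_rot: [0.502, 0.865, -0.0, -0.0]
ft_force: [0.8, -0.8, -0.2]
grip_width: 0.0384
```

```bash
python3 look.py w16; python3 - <<'E'
from h import *
c=loadc("w16.npz"); save(c,"w16.png",(130,380,200,430),3.2)
E
```

```text
[0.5399 0.0069 0.0638] [5.020e-01 8.649e-01 1.000e-04 2.000e-04] [-0.2 -0.   0.1] [ 0.012  0.011 -0.008] 0.0384 17.85
```

View pics/w16.png

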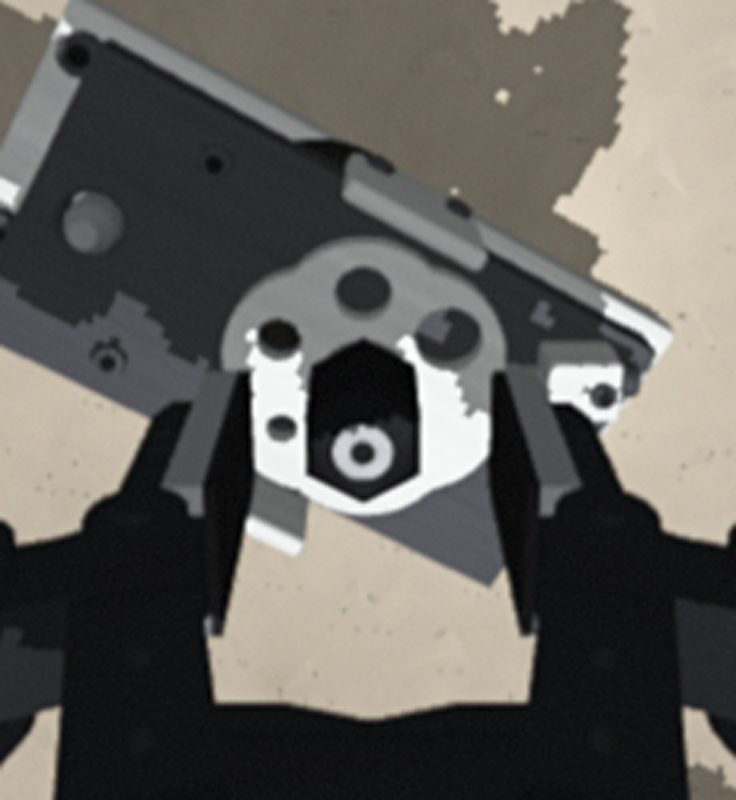

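Call:
play_rows(plan=[0,-0.5,0,0,0,0,0,0,0,0,0,0,0,0,0,0,0,0,0,0,0,0,0,0,0,0,0,0,0,0], hand=10)

```text
clock: 18.48
eef_pos: [0.5393, 0.0065, 0.0643]
tool_rot: [0.502, 0.865, -0.0, 0.0]
ft_force: [-2.0, -2.4, 5.6]
grip_width: 0.0156
```

```bash
python3 look.py w17; python3 - <<'E'
from h import *
c=loadc("w17.npz"); save(c,"w17.png",(130,380,200,430),3)
E
```

```text
[0.5393 0.0065 0.0643] [ 5.020e-01  8.648e-01 -0.000e+00  3.000e-04] [-1.8 -0.7  5.2] [-0.184  0.518 -0.022] 0.0157 18.525
```

View pics/w17.png

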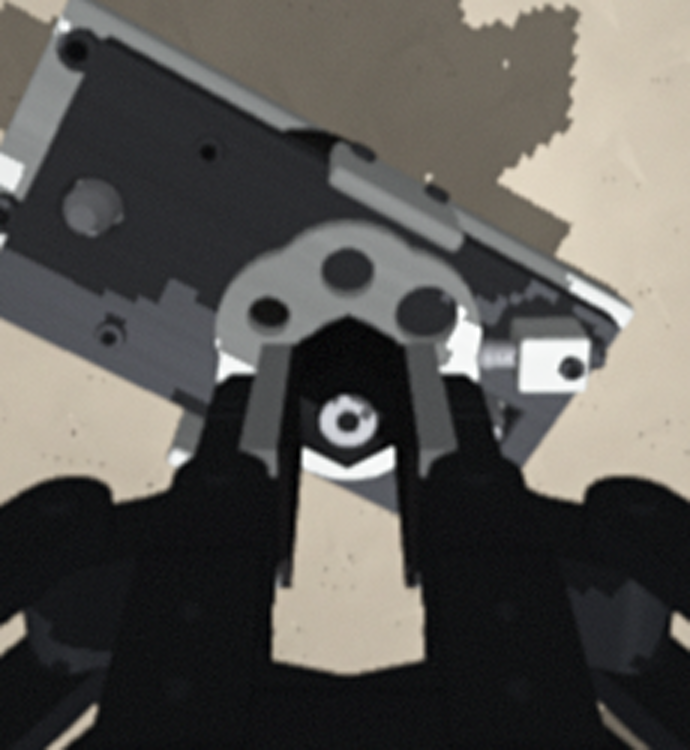

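Call:
play_rows(plan=[0,0,0,0,0,-0.05,0,0,0,0,0,-0.1,0,0,0,0,0,-0.12,0,0,0,0,0,-0.13,0,0,0,0,0,-0.13,0,0,0,0,0,-0.13,0,0,0,0,0,-0.13,0,0,0,0,0,-0.12,0,0,0,0,0,-0.09,0,0,0,0,0,-0.047,0,0,0,0,0,0,0,0,0,0,0,0])

```text
clock: 20.02
eef_pos: [0.5396, 0.007, 0.0643]
tool_rot: [0.002, 1.0, 0.0, 0.001]
ft_force: [-2.2, 0.5, 5.7]
grip_width: 0.0159
```

```bash
python3 look.py w18; python3 - <<'E'
from h import *
c=loadc("w18.npz"); save(c,"w18.png",(100,350,190,440),3)
E
```

```text
[0.5396 0.007  0.0643] [2.3e-03 1.0e+00 3.0e-04 6.0e-04] [-1.5  0.7  5.1] [ 0.093  0.383 -0.023] 0.0163 20.075
```

View pics/w18.png

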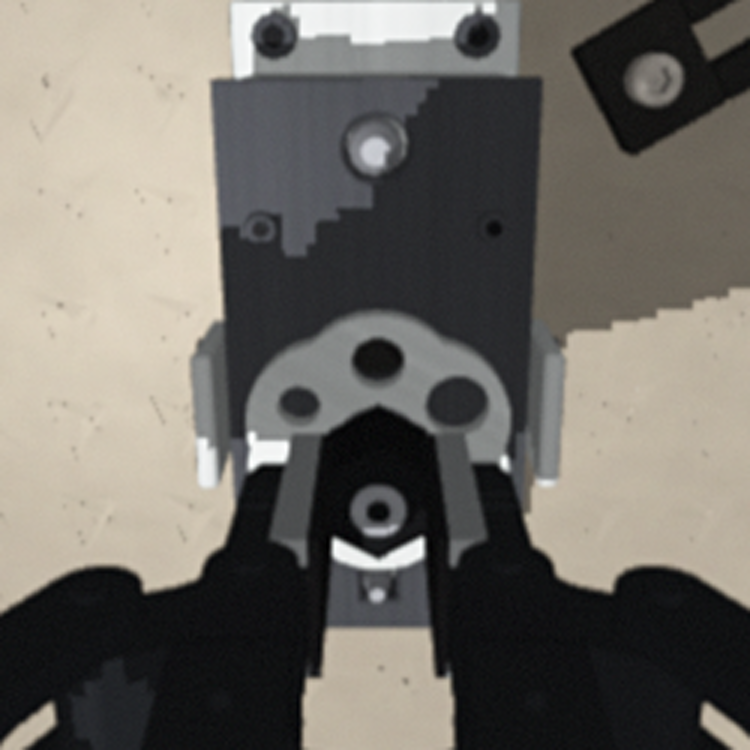

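Wheel advanced one click (10 mm opening now at (378,360) nearest the round hole, plate still seated). Second click.

Call:
play_rows(plan=[0,0,0,0,0,-0.05,0,0,0,0,0,-0.1,0,0,0,0,0,-0.12,0,0,0,0,0,-0.13,0,0,0,0,0,-0.13,0,0,0,0,0,-0.13,0,0,0,0,0,-0.13,0,0,0,0,0,-0.12,0,0,0,0,0,-0.09,0,0,0,0,0,-0.047,0,0,0,0,0,0,0,0,0,0,0,0])

```text
clock: 21.58
eef_pos: [0.5393, 0.0074, 0.0643]
tool_rot: [-0.498, 0.867, 0.001, 0.001]
ft_force: [-1.9, 1.4, 5.9]
grip_width: 0.0159
```

```bash
python3 look.py w19; python3 - <<'E'
from h import *
c=loadc("w19.npz"); save(c,"w19.png",(100,350,190,440),3)
m=R.from_quat(bot.get_obs()["tool_rot"]).as_matrix(); print("yaw",np.arctan2(m[1,1],m[0,1])-np.pi/2)
E
```

```text
[0.5393 0.0075 0.0643] [-4.981e-01  8.671e-01  6.000e-04  6.000e-04] [-1.8  1.1  5.5] [0.32  0.505 0.025] 0.0163 21.625
yaw 1.0427708058809695
```

View pics/w19.png

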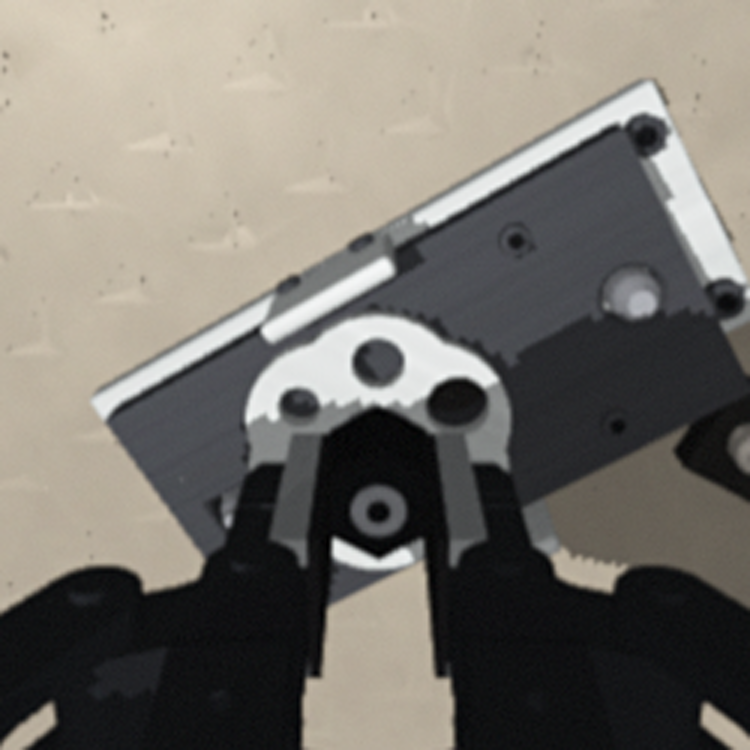

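Call:
play_rows(plan=[0,0,0,0,0,0,0,0,0,0,0,0,0,0,0,0,0,0,0,0,0,0,0,0,0,0,-5,0,0,0,0,0,-12,0,0,0,0,0,-18,0,0,0,0,0,-20,0,0,0,0,0,-20,0,0,0,0,0,-10,0,0,0,0,0,0,0,0,0,0,0,0,0,0,0], hand=60)

```text
clock: 23.12
eef_pos: [0.5387, 0.0067, 0.148]
tool_rot: [-0.498, 0.867, 0.0, -0.001]
ft_force: [-0.0, -0.8, -0.8]
grip_width: 0.0513
```

```bash
python3 look.py w20; python3 - <<'E'
from h import *
c=loadc("w20.npz"); save(c,"w20.png",(60,310,190,440),3)
p,v,u=cloud(c); s=bot.outline_of("aperture_unit","wrist"); print([(round(x["p"],2),x["point"]) for x in s])
m=s[0]["mask"][v,u]&(abs(p[:,2]-.0345)<.0035)
A=np.c_[p[m,:2]-[.529,.007],np.ones(m.sum())]; print(m.sum(),np.linalg.lstsq(A,p[m,2],rcond=None)[0])
c=bot.camera("scene"); save(c,"s20.png",(170,280,220,370),5.2)
E
```

```text
[0.5386 0.0067 0.1477] [-4.978e-01  8.673e-01  4.000e-04 -8.000e-04] [-1.1 -0.2  0.9] [-0.007  0.043 -0.039] 0.0508 23.175
[(0.87, [196.8, 326.2])]
5681 [-0.00031572  0.00236999  0.03430892]
```

View pics/w20.png

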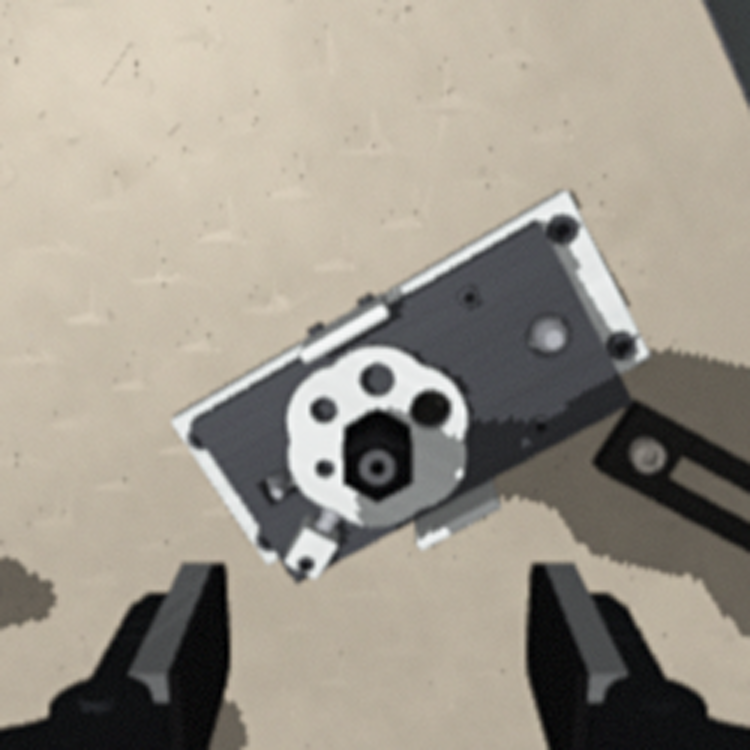

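View pics/s20.png

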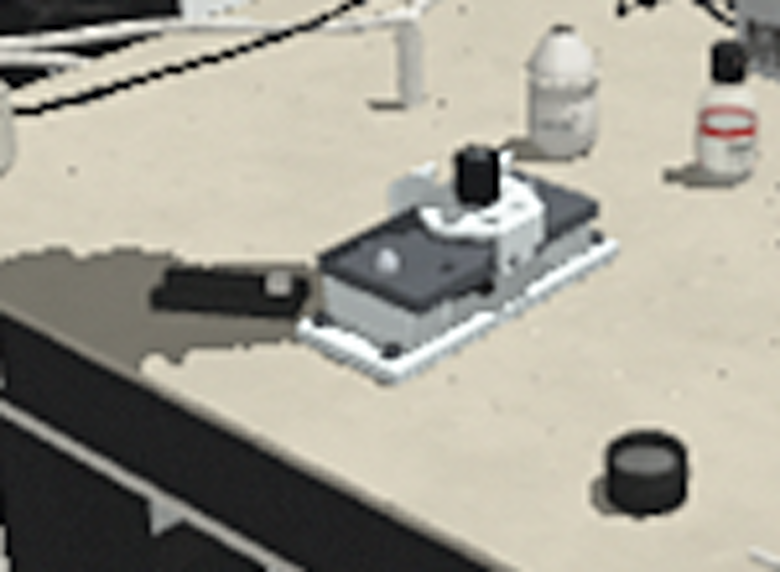

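```bash
python3 - <<'E'
from h import *
c=loadc("w20.npz")
cv=lambda x,y:(60+(y+.5)/3-.5,190+(x+.5)/3-.5)
O=[cv(430,408),cv(377,378),cv(323,409),cv(325,468)]   # 12,10,8,6/4
for z in(.038,.040,.042):
    P=np.array([ray(c,*o,z)[:2] for o in O])
    # known: centers at radius r about knob axis, 60deg apart
    f=lambda p:(np.array([[p[0]+p[2]*np.cos(p[3]-k*np.pi/3),p[1]+p[2]*np.sin(p[3]-k*np.pi/3)] for k in range(4)])-P).ravel()
    s=least_squares(f,[.539,.007,.017,np.pi]); print(z,s.x.round(4),"err deg",np.degrees(s.x[3]-np.pi+.0052),np.abs(s.fun).max())
h=ray(c,*cv(548,335),.040); print("dowel tip",h,"knob",ray(c,*cv(377,467),.064))
E
```

```text
0.038 [ 0.5405 -0.0035  0.0093  3.1559] err deg 1.1187315870914478 0.011547730916547871
0.04 [ 0.5402 -0.0039  0.0092  3.1559] err deg 1.1187418237193105 0.011452306275126674
0.042 [ 0.5399 -0.0043  0.0091  3.1559] err deg 1.1187412992384647 0.011356880769416185
dowel tip [0.48573009 0.00562816 0.04      ] knob [0.54026396 0.00762119 0.064     ]
```

```bash
python3 - <<'E'
from h import *
c=loadc("w20.npz")
cv=lambda x,y:(60+(y+.5)/3-.5,190+(x+.5)/3-.5)
O=[cv(430,408),cv(377,378),cv(323,409),cv(325,468)]
for z in(.038,.041):
    P=np.array([ray(c,*o,z)[:2] for o in O])
    f=lambda p:(np.array([[p[0]+p[2]*np.cos(p[3]+k*np.pi/3),p[1]+p[2]*np.sin(p[3]+k*np.pi/3)] for k in range(4)])-P).ravel()
    s=least_squares(f,[.539,.007,.017,np.pi]); print(z,s.x.round(4),"err deg",np.degrees(s.x[3]-np.pi+.0052),np.abs(s.fun).max())
E
```

```text
0.038 [0.5405 0.008  0.0173 3.1469] err deg 0.6042038109470947 0.00017035344156091092
0.041 [0.54   0.0072 0.017  3.1469] err deg 0.6042038754581073 0.00016824183893249245
```

```bash
python3 - <<'E'
from h import *
c=bot.camera("scene"); g=cv2.imread("pics/scene0.png"); d=cv2.absdiff(g,c["frame"]).max(2)>60
d[:, :]&=True; n,l,st,ce=cv2.connectedComponentsWithStats(d.astype(np.uint8))
print([(s.tolist()) for s in st[1:] if s[4]>25])
print(bot.job_done(), bot.get_obs()["clock"])
E
```

```text
[[276, 0, 61, 60, 1699], [307, 1, 5, 24, 36], [291, 75, 35, 11, 233], [278, 116, 65, 49, 1031], [321, 147, 9, 16, 60], [6, 154, 26, 47, 453], [25, 156, 22, 61, 362], [43, 159, 29, 81, 420], [256, 185, 10, 11, 82], [267, 191, 17, 14, 115], [234, 194, 26, 17, 271], [0, 198, 52, 93, 3200], [213, 198, 112, 43, 1306], [321, 204, 14, 15, 94], [59, 233, 10, 16, 72], [70, 282, 49, 29, 724]]
the job is handed in; nothing more can be done
the job is handed in; nothing more can be done
```

The aperture unit is mounted on the stand with its largest opening clicked in over the sensor. I handed it in at about 23 s.

**Mounting:** I gripped the unit by its tabs and lowered it over both dowels, checking the alignment by looking through the round hole. First contact came at the height where the plate sits on the pads, and I ended with about 9 N of net downward force.

**Wheel:** It started at 8 mm. I turned the knob two clicks counter-clockwise (120°) to 12 mm, let go and backed off.

**Last checks:**
- **Plate:** The top measures 34.3 mm against 34 mm nominal. It is level within about 0.15°, with both dowels through.
- **Wheel:** The 12 mm opening is nearest the round hole, and the fitted wheel angle is within 0.6° of the click.
- **Forces:** The contact forces I read stayed under about 7 N. I only had readings at the end of each move. The wrist force was near zero after release.
- **Bystanders:** The ones visible in the last scene view look unmoved, and I saw none touched. The before/after image difference also shows the arm and shadow changes, so it doesn't prove this by itself.

One small disagreement: the camera and the jaw centring differed by up to about 1 mm sideways. Both dowels still went in without side load.

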